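# Snap the sign stand's collar shut with press pliers

## Robot

A 6-joint arm with a two-finger parallel gripper is mounted at the origin on the work surface; the furniture and walls round the work are solid. World frame = base frame: x ahead of the robot, y to its left, z up, the work surface at z = 0. Lengths are in m, angles in rad, forces in N, time in s.
With the tool pointing down it reaches from about 0.35 to 0.775 m from the base axis. Payload 7.3 kg.
Tool frame: the origin (TCP) lies on the centre line of the jaws, within the pads' length; the fingertips stand 17 mm ahead of it and the grasp point (between the pads) lies 2 mm behind it (robot.tip_extent is the distance from the TCP to the fingertips, in m); z points along the fingers, y is the line along which they close (so a half turn about z gives the same grasp; the last joint's range is limited). The gripper opens to 92 mm and grips with 3 to 60 N. Pads are 19 mm wide; open, the fingers measure 130 mm over their backs; the gripper's body (75 mm by 190 mm) begins 47 mm behind the grasp point.
Start: joints at [0.965, 0.342, 1.524, -0, 1.275, -0.146], TCP at [0.233, 0.47, 0.244] pointing down, gripper open.
Joint ranges: [-2.53, 2.53], [-0.77, 2.02], [0.04, 2.7], [-1, 4.14], [0.28, 2.66], [-3.11, 3.11]. Speed limits (rad/s): [2.57, 2.57, 3.14, 3.14, 3.14, 3.14].

## Interface

Orientations are given as [roll, pitch, yaw] about the fixed x, y, z axes, in that order (R = Rz(yaw) Ry(pitch) Rx(roll)).
In Python, from cell import robot gives the robot as it stands.
- The arm moves only by the tool step_arm, never from a script. Its argument "motion" is a list of rows, each a list of 2 entries, a list of its own where there are three numbers: the shift along the tool's x, y, z in units of 60 mm (1.0 is 60 mm), then the turn about the tool's z in rad. In form: [[[x, y, z], spin], ...]. A call has 1 to 10 rows; each row is the pose to reach, as a shift and turn from the pose commanded when the call began, along the tool's axes at that moment; what a row does not reach only later rows make up. A row lasts 1/8 s, in which the tool goes at most 62.5 mm and 10.7 degrees, less where a joint would pass 70% of its speed; a pose out of reach is approached as far as the arm can. A call with a gripper value outside its range is refused whole. "hand" is the closure in counts, from 0 (fully open) to 255 (shut), set as the call begins (left out, the last holds). The fingers move at their own pace and stop on an object; "squeeze" is the grip in N (left out, the last holds). Time passes only in rows, so rows that repeat a pose let the fingers close. It gives the time, the measured TCP pose, the force, the opening and the grip force at its end, in the units of the state.
- robot.observe(): the state, without advancing time (a new reading comes with each control period).
- robot.read_camera(name): name is "scene" or "top" or "wrist"; returns a dict with "pixels" (420x560x3 uint8, red, green, blue), "intrinsics" (3x3 intrinsics, pixels), "xyz" and "rotation" of the camera in the world; the wrist camera has in their place "T_tool_cam" (4x4, takes a point from camera to tool coordinates, whose origin is the TCP and whose axes are the flange's). Camera axes: x right, y up, looking along -z (the intrinsics and any distortion apply to the point x, -y, -z); pixel columns grow to the right and rows downward; lengths in m; the calibration is good to about 2 mm. A picture is of the moment at which its call begins: read the wrist's pose just before it. There is no depth.
- robot.hand_in(): hands the job in; it is judged then, once.
The state is a dict: "time": time; "qpos": joint angles; "qvel": joint speeds; "joint_efforts": joint torques, N m; "tool_pos": TCP position; "tool_rot": TCP orientation; "contact_force": force on the tool from outside, world axes, zero at the start; "torque": the same for the moment, N m; "opening": finger opening in m; "grip_force": force on a finger pad.
Only numpy, scipy, OpenCV 4.12 (cv2) and the standard library are available. Lean on these libraries where they do the work, as an engineer would, in place of code of your own. Each camera call takes 0.05 s, during which the arm holds its last target. There are 200 camera calls.

## Task

The white snap collar on the post of the price sign stand has sprung open. Take the black-handled press pliers by both handles from their wooden rest, slide the open jaws over the collar's two ears until the pliers' depth stop meets the ear ends, and squeeze gently just until the collar snaps shut and stays shut; the ears crack if more than 14 N presses on either of them, in any direction, and the fingers must not touch the collar. Then lay the pliers back flat across both ridges of the rest, let go, and leave everything else where it stood.

Things in the scene. Friction and masses are not known exactly. Their poses are not given: they have to be found in the camera images.
- pliers: Press pliers, 200 mm long, about 150 g, steel jaws, black handles, lying flat. Origin: the hinge pin, in the mid plane; x to the jaws, z up. The frame keeps to the centre line: both levers swing alike. Handles: upright flat bars 6 mm thick, 18 mm tall (z -9 to +9 mm), x -32 to -104 mm, then flared tails to x = -150 mm. Centre of mass near x = -83 mm.
- pliers_grip (a point): Between the handles at x = -90 mm of the pliers, the place to grip, from above; axes alike. Sprung open, the handles stand nearly parallel, 68 mm over their outer faces (tails 90 mm); they close to 18 mm. The spring pushes back with about 9 N on each handle here, nearly the same all the way. While they close, the pin creeps forward about 5 mm in a hand that stays still.
- pliers_nose (a point): Midway between the two nose pins (upright, 9 mm diameter, 14 mm tall), x = 45 mm of the pliers, axes alike. The clear gap between the noses is 34 mm open and shrinks by 0.5 mm for each 1 mm that the width over the handles at the grip point shrinks; each 1 N more at a handle there gives 2 N at a nose.
- pliers_stop (a point): Front face of the pliers' depth stop, x = 34.5 mm of the pliers, axes alike: a blunt steel crossbar 18 mm wide and 10 mm tall in the middle between the jaws. Pressing it on the ear ends loads the ears too.
- collar: White split snap collar round the post of the sign stand. Origin: on the post's axis at mid height of the collar, 75 mm over the worktop; z up. Its two ears stand out side by side along its -x (in the world roughly towards +y). The collar turns on the post about z with slight friction (a side push of about 1 N at the ears) and so follows the jaws; it moves no other way.
- stand: Fixed price sign stand; origin: centre of its underside. Dark base disc 104 mm across, 13 mm high; 20 mm steel post; over the collar a black sleeve 31 mm across, z 87 to 137 mm; a plate 60 mm across at z 165 mm carries a price card (77 mm wide) up to z 270 mm.
- collar_seat (a point): Point between the ears where the noses press: x = -28 mm of the collar, mid height, axes as the collar. Ears reach from x = -13 to -37 mm and are 22 mm tall. Their outer faces are flat, with a 2 mm lip at the outer end (x -33 to -37 mm) that keeps the noses on. When the depth stop meets the ear ends, the noses are about 1.5 mm past the seat, which is near enough.
- ear_left: Left half of the collar (+y of the collar) with its ear. Origin: its hinge line behind the post, x = 15.5 mm of the collar. The halves close together, 0.09 rad each. Squeezing takes about 10 N on each ear to start, less and less on the way in; about three quarters of the way the collar jumps shut by itself, clear of the noses, and stays shut, on a firm stop.
- ear_right: Right half of the collar (-y of the collar), likewise. Over their outer faces at the seat the two ears measure about 22 mm open and 13 mm shut (28 mm over the lips when open), but each ear's wear pad may be worn by up to 2.5 mm, which makes this up to 5 mm less; the wear is not measured.
- ear_left_mid (a point): Point inside the left ear at the seat. Its distance to ear_right_mid is about 13.5 mm when the collar is sprung open and 5 mm when snapped shut.
- ear_right_mid (a point): The same point of the right ear.
- rest: Low wooden rest for the pliers, fixed, 105 x 110 mm. Origin: centre of its underside. Two ridges along its y at x = -34 and +34 mm, 12 mm thick, top at 30 mm, with 7 mm upturned ends at y = +-46 to 52 mm; the base plate between them is 8 mm high. The pliers lie across both ridges, jaws along +x, pliers_grip over the rest's origin, at 39 mm.
- lid_stack: Bystander: stack of white cup lids, 80 mm across, 34 mm high, in front of the glass display case, which closes off the back of the worktop from about x = 0.62 m (400 mm high, y from -0.22 to 0.27 m).
- espresso_cup: Bystander: green and white espresso cup, 65 mm across, 55 mm high, with a handle.
- honey: Bystander: honey jar, 65 mm across, 100 mm high.
- card_sign: Bystander: price card in a small block, 20 x 75 x 100 mm, standing on the worktop.

How it is judged:
On the way, in this order (a step that is already met when the one before it is completed fails the run):
1. the pliers are lifted clear of the rest by the robot (z of pliers_grip in the frame of rest above 0.06 m and contact force between pliers and the fingers above 1 N), for 0.2 s.
2. the jaws are seated over the ears of the still open collar (nose point within 5 mm sideways and along, 8 mm in height, of the seat) (horizontal distance between pliers_nose and collar_seat below 0.005 m and z of pliers_nose in the frame of collar_seat between -0.008 and 0.008 m and distance between ear_left_mid and ear_right_mid above 0.0095 m), for 0.1 s.
3. the collar has snapped shut with the pliers on its ears (distance between ear_left_mid and ear_right_mid below 0.0058 m and horizontal distance between pliers_nose and collar_seat below 0.008 m), for 0.1 s.
At the end, for the whole second after the job is handed in: The collar is snapped shut (ear mid points less than 5.8 mm apart) and the pliers lie released, flat (within 0.12 rad) and still across both ridges of the rest: grip point within 20 mm along and 18 mm across of the rest's centre, 34 to 44 mm over the worktop, lengthways within 0.3 rad (distance between ear_left_mid and ear_right_mid below 0.0058 m and x of pliers_grip in the frame of rest between -0.02 and 0.02 m and y of pliers_grip in the frame of rest between -0.018 and 0.018 m and z of pliers_grip in the frame of rest between 0.034 and 0.044 m and angle between pliers's own z axis and vertical below 0.12 rad and angle between the x axis of pliers and the x axis of rest, either way round below 0.3 rad and linear speed of pliers below 0.02 m/s and contact force between pliers and the fingers below 0.1 N); the robot touches nothing.
It fails at once if more than 14 N on the left ear (contact force between ear_left and anything else above 14 N).
It fails at once if more than 14 N on the right ear (contact force between ear_right and anything else above 14 N).
It fails at once if the robot itself touches the collar (contact force between any of the fingers, the arm and collar above 0.5 N).
It fails at once if a bystander is shifted by more than 20 mm (distance of any of lid_stack, espresso_cup, honey, card_sign from where it was at the start of the episode above 0.02 m).
It also fails if it takes over 72 s, if anything falls off the work surface, if the arm or the gripper's body presses on something with over 40 N, if the wrist force passes 120 N, or if a joint passes its speed limit or range.

## Working session

There is one attempt and no reset: what is moved stays moved. The work goes in short steps, Python scripts to look and compute and a tool call to move; the robot and the scene stay as the last step left them, time stands still between calls to the robot, and variables do not carry over. Pictures are saved under pics/ and viewed, at most 11 in all, crops included, and the job is handed in when it is done.

Besides the shell and the picture viewer there is one more tool, called after ">>>" as name([rows], argument=value, ...), one row to a line, values as JSON. step_arm: Moves the arm, as the interface text tells. Its arguments: {"type":"object","properties":{"motion":{"type":"array"},"hand":{"type":"number"},"squeeze":{"type":"number"}},"required":["motion"]}

```bash
ls; mkdir -p pics
cat > h.py <<'E'
import numpy as np, cv2
from cell import robot
def shot(n,f=None):
    c=robot.read_camera(n)
    if f: cv2.imwrite(f,cv2.cvtColor(c["pixels"],cv2.COLOR_RGB2BGR))
    return c
def campose(c,s=None):
    if "xyz" in c: return np.array(c["xyz"]),np.array(c["rotation"])
    from scipy.spatial.transform import Rotation as R
    T=np.array(c["T_tool_cam"]); Rt=R.from_euler("xyz",s["tool_rot"]).as_matrix()
    return Rt@T[:3,3]+np.array(s["tool_pos"]),Rt@T[:3,:3]
def ray(c,u,v,s=None):
    o,Rm=campose(c,s); K=np.array(c["intrinsics"])
    p=np.linalg.solve(K,[u,v,1]); d=Rm@np.array([p[0],-p[1],-p[2]])
    return o,d
def onz(c,u,v,z,s=None):
    o,d=ray(c,u,v,s); return o+d*(z-o[2])/d[2]
def proj(c,P,s=None):
    o,Rm=campose(c,s); q=Rm.T@(np.array(P)-o); K=np.array(c["intrinsics"])
    x=K@np.array([q[0],-q[1],-q[2]]); return x[:2]/x[2]
E
python3 - <<'E'
from h import *
print(robot.observe())
for n in("top","scene","wrist"):
    c=shot(n,f"pics/{n}0.png"); print(n,{k:np.round(np.array(v),4).tolist() for k,v in c.items() if k!="pixels"})
a=[cv2.imread(f"pics/{n}0.png") for n in("top","scene")]
E
```

```text
pics
{'time': 0.0, 'qpos': array([ 9.64982241e-01,  3.42701764e-01,  1.52500808e+00,  8.41099102e-06,
        1.27541578e+00, -1.46009380e-01]), 'qvel': array([-0.0008718 ,  0.0010879 ,  0.00029542,  0.00060913, -0.00028437,
       -0.00114086]), 'joint_efforts': array([ 1.10000976e-03, -4.31248963e+01, -2.44220209e+01,  7.19032134e-02,
        5.61976992e-02, -1.76729714e-04]), 'tool_pos': array([0.23274289, 0.47016387, 0.24305895]), 'tool_rot': array([-3.14007716e+00, -2.30990928e-04,  2.68178532e+00]), 'contact_force': array([0.40011428, 0.18553123, 0.20184963]), 'torque': array([-0.02189072, -0.03982267, -0.0031794 ]), 'grip_force': 0.0, 'opening': 0.09199330599200937}
top {'intrinsics': [[438.9599, 0.0, 283.2614], [0.0, 438.9599, 214.4259], [0.0, 0.0, 1.0]], 'xyz': [0.415, -0.0084, 1.1633], 'rotation': [0.0462, 0.0257, -1.5726]}
scene {'intrinsics': [[392.9854, 0.0, 277.2534], [0.0, 392.9854, 203.4409], [0.0, 0.0, 1.0]], 'xyz': [-0.0356, -0.3984, 0.9159], 'rotation': [0.6635, 0.004, -0.9479]}
wrist {'intrinsics': [[301.6209, 0.0, 278.2758], [0.0, 301.6209, 212.7733], [0.0, 0.0, 1.0]], 'T_tool_cam': [[-0.0012, 0.9662, 0.258, 0.0698], [1.0, 0.001, 0.0007, -0.0002], [0.0005, 0.258, -0.9662, -0.1394], [0.0, 0.0, 0.0, 1.0]]}
```

Run:
```python
s=open("h.py").read()
s=s.replace('''    if "xyz" in c: return np.array(c["xyz"]),np.array(c["rotation"])
    from scipy.spatial.transform import Rotation as R
''','''    if "xyz" in c: return np.array(c["xyz"]),R.from_euler("xyz",c["rotation"]).as_matrix()
''').replace("import numpy as np, cv2","import numpy as np, cv2\nfrom scipy.spatial.transform import Rotation as R")
open("h.py","w").write(s)
```

```text
(no output)
```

View pics/top0.png

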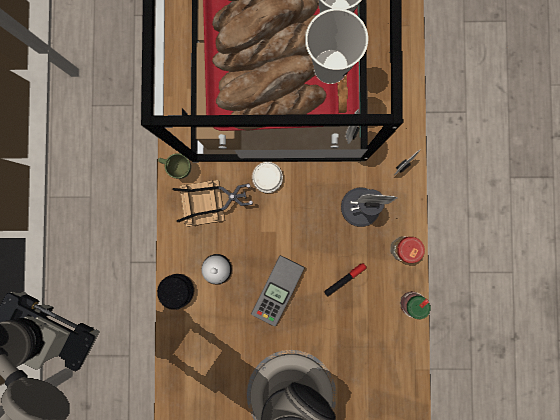

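View pics/scene0.png

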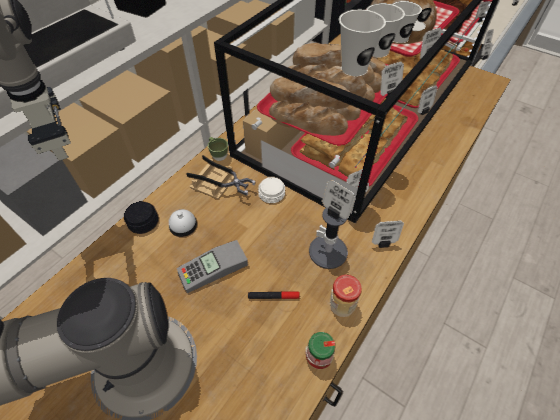

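Run:
```python
from h import *
t=cv2.imread("pics/top0.png");s=cv2.imread("pics/scene0.png")
def crop(i,x,y,w,h,f): return cv2.resize(i[y:y+h,x:x+w],None,fx=f,fy=f,interpolation=cv2.INTER_CUBIC)
A=crop(t,165,165,100,75,4); B=crop(t,320,170,100,75,4)
C=crop(s,185,140,100,75,4); D=crop(s,285,190,100,75,4)
cv2.imwrite("pics/c0.png",np.vstack([np.hstack([A,B]),np.hstack([C,D])]))
c=shot("top"); c2=shot("scene")
print("rest",onz(c,201,203,.03),"stand base",onz(c,361,206,.013),"scene base",onz(c2,328,252,.013))
```

```text
rest [0.49788993 0.23465636 0.03      ] stand base [ 0.48973681 -0.18224168  0.013     ] scene base [ 0.48089688 -0.18897731  0.013     ]
```

View pics/c0.png

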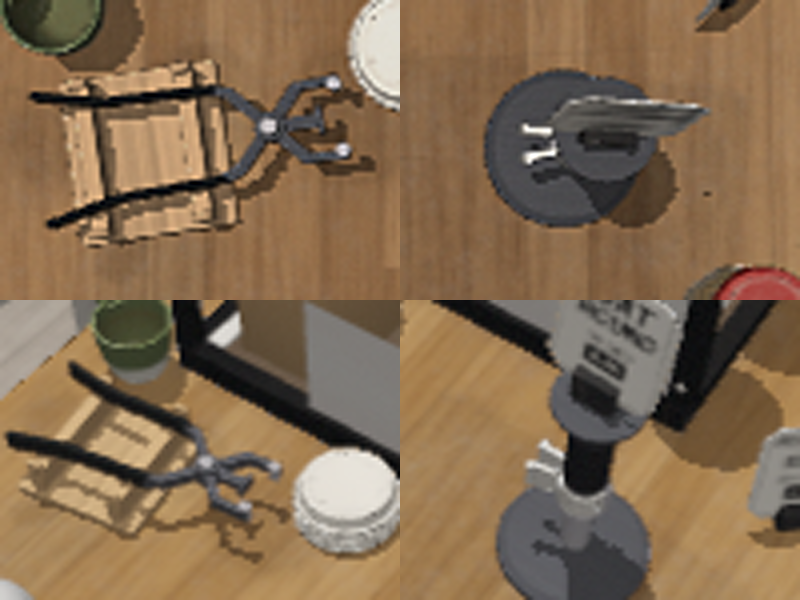

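```bash
cat >> h.py <<'E'
def tri(*cs):
    A=np.zeros((3,3));b=np.zeros(3);L=[]
    for c,u,v in cs:
        o,d=ray(c,u,v);d/=np.linalg.norm(d);P=np.eye(3)-np.outer(d,d);A+=P;b+=P@o;L.append((o,d))
    x=np.linalg.solve(A,b); return np.round(x,4),[round(float(np.linalg.norm(np.cross(d,x-o))),4) for o,d in L]
E
python3 - <<'E'
from h import *
t=shot("top");s=shot("scene")
T=lambda x,y:(t,165+x/4,165+y/4)
T2=lambda x,y:(t,320+(x-400)/4,170+y/4)
S=lambda x,y:(s,185+x/4,140+(y-300)/4)
S2=lambda x,y:(s,285+(x-400)/4,190+(y-300)/4)
print("pin",tri(T(268,126),S(205,461)))
print("noseL",tri(T(333,82),S(276,466)),"noseR",tri(T(343,150),S(243,508)))
for p in [(268,126),(333,82),(343,150),(33,96),(50,224),(212,90),(228,178)]: print(p,onz(*T(*p),.047)[:2])
print("ear tipA",tri(T2(526,131),S2(543,443)),"B",tri(T2(527,157),S2(530,467)))
for p in [(526,131),(549,131),(527,157),(553,154)]: print(p,onz(*T2(*p),.086)[:2])
# base disc ellipse
g=cv2.cvtColor(t["pixels"],cv2.COLOR_RGB2HSV)
m=((g[...,1]<70)&(g[...,2]<110)).astype(np.uint8); m[:, :335]=0;m[:170]=0;m[245:]=0;m[:,410:]=0
k=cv2.findContours(m,0,2)[0];k=max(k,key=cv2.contourArea);pts=k[:,0]; W=np.array([onz(t,*p,.013)[:2] for p in pts])
W=W[W[:,1]>-0.185+0.01]; 
A=np.c_[2*W,np.ones(len(W))];x=np.linalg.lstsq(A,(W**2).sum(1),rcond=None)[0];print("disc",x[:2],np.sqrt(x[2]+x[0]**2+x[1]**2))
E
```

```text
pin (array([0.5138, 0.1506, 0.0468]), [0.0011, 0.0011])
noseL (array([0.5431, 0.1087, 0.0416]), [0.0021, 0.0021]) noseR (array([0.4986, 0.1031, 0.0408]), [0.001, 0.001])
(268, 126) [0.51302826 0.15138433]
(333, 82) [0.54109958 0.109754  ]
(343, 150) [0.49746103 0.10326921]
(33, 96) [0.53297154 0.30294704]
(50, 224) [0.45066979 0.29117852]
(212, 90) [0.53631489 0.18747895]
(228, 178) [0.47979081 0.17691967]
ear tipA (array([ 0.494 , -0.1493,  0.0863]), [0.0015, 0.0015]) B (array([ 0.4782, -0.1504,  0.0789]), [0.0012, 0.0012])
(526, 131) [ 0.49305658 -0.14810116]
(549, 131) [ 0.49300516 -0.16213684]
(527, 157) [ 0.47709913 -0.14856847]
(553, 154) [ 0.47888627 -0.16444071]
disc [ 0.48825397 -0.18062072] 0.05025216249765872
```

```bash
cat >> h.py <<'E'
def mv(cmd,goal):
    """cmd/goal: (x,y,z,yaw) -> tool shift units, spin"""
    c=np.array(cmd);g=np.array(goal);d=g-c;y=c[3]
    return np.round([(d[0]*np.cos(y)+d[1]*np.sin(y))/.06,(d[0]*np.sin(y)-d[1]*np.cos(y))/.06,-d[2]/.06,-d[3]],4)
E
python3 -c "
from h import *
print(mv((.2327,.4702,.2431,2.6818),(.5005,.240,.15,1.7166)))"
```

```text
[-5.7024 -1.4575  1.5517  0.9652]
```

>>> step_arm([
  [[-0.7, -0.18, 0.1], 0.12],
  [[-1.4, -0.36, 0.3], 0.24],
  [[-2.1, -0.54, 0.5], 0.36],
  [[-2.8, -0.72, 0.7], 0.48],
  [[-3.5, -0.9, 0.9], 0.6],
  [[-4.2, -1.08, 1.1], 0.72],
  [[-4.9, -1.26, 1.3], 0.84],
  [[-5.7, -1.4575, 1.55], 0.965],
  [[-5.7, -1.4575, 1.55], 0.965],
  [[-5.7, -1.4575, 1.55], 0.965],
], hand=0, squeeze=6)

```text
time: 1.6
tool_pos: [0.5003, 0.2404, 0.1506]
tool_rot: [-3.141, -0.0, 1.717]
contact_force: [0.4, 0.2, -0.6]
opening: 0.0919
grip_force: 0.0
```

Run:
```python
from h import *
s=robot.observe(); c=shot("wrist","pics/w1.png")
print(s["time"],s["tool_pos"],s["tool_rot"],s["qpos"])
a=cv2.imread("pics/w1.png")
for p in [(.5005,.240,.039),(.5135,.151,.047)]: print(proj(c,p,s))
```

```text
1.6 [0.50032186 0.24043854 0.15063582] [-3.14091140e+00 -2.69213956e-04  1.71714074e+00] [3.09703262e-01 4.85771823e-01 1.57229710e+00 4.25864015e-04
 1.08415217e+00 1.63159480e-01]
[279.37097766 215.87785256]
[279.289648   312.90213556]
```

View pics/w1.png

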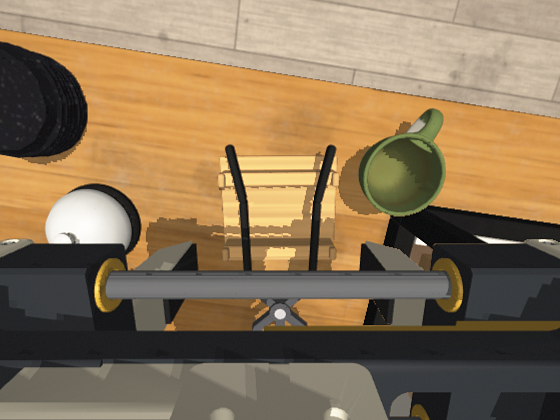

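>>> step_arm([
  [[0, 0, 0.5], 0],
  [[0, 0, 1.0], 0],
  [[0, 0, 1.4], 0],
  [[0, 0, 1.7], 0],
  [[0, 0, 1.89], 0],
  [[0, 0, 1.89], 0],
  [[0, 0, 1.89], 0],
], hand=0)

```text
time: 2.52
tool_pos: [0.501, 0.2409, 0.0382]
tool_rot: [3.14, -0.0, 1.717]
contact_force: [-0.3, -0.2, -0.3]
opening: 0.0917
grip_force: 0.0
```

>>> step_arm([
  [[0, 0, 0], 0],
  [[0, 0, 0], 0],
  [[0, 0, 0], 0],
  [[0, 0, 0], 0],
  [[0, 0, 0], 0],
  [[0, 0, 0], 0],
], hand=80, squeeze=7)

```text
time: 3.28
tool_pos: [0.5009, 0.2404, 0.0376]
tool_rot: [3.141, -0.0, 1.717]
contact_force: [0.1, -0.2, 3.5]
opening: 0.0681
grip_force: 7.0
```

>>> step_arm([
  [[0, 0, -0.1], 0],
  [[0, 0, -0.3], 0],
  [[0, 0, -0.6], 0],
  [[0, 0, -0.9], 0],
  [[0, 0, -1.0], 0],
  [[0, 0, -1.0], 0],
  [[0, 0, -1.0], 0],
])

```text
time: 4.15
tool_pos: [0.5002, 0.2402, 0.0967]
tool_rot: [-3.14, 0.0, 1.717]
contact_force: [-0.7, 0.3, -2.6]
opening: 0.0681
grip_force: 7.0
```

Run:
```python
from h import *
s=robot.observe(); t=shot("top","pics/t2.png"); c=shot("scene","pics/s2.png")
a=cv2.imread("pics/t2.png");b=cv2.imread("pics/s2.png")
def crop(i,x,y,w,h,f): return cv2.resize(i[y:y+h,x:x+w],None,fx=f,fy=f,interpolation=cv2.INTER_CUBIC)
cv2.imwrite("pics/c2.png",np.vstack([np.hstack([crop(a,185,165,100,75,4),crop(b,185,120,100,75,4)]),np.hstack([crop(a,335,185,50,37,8)[:296],crop(b,305,215,50,37,8)[:296]])]))
```

```text
(no output)
```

View pics/c2.png

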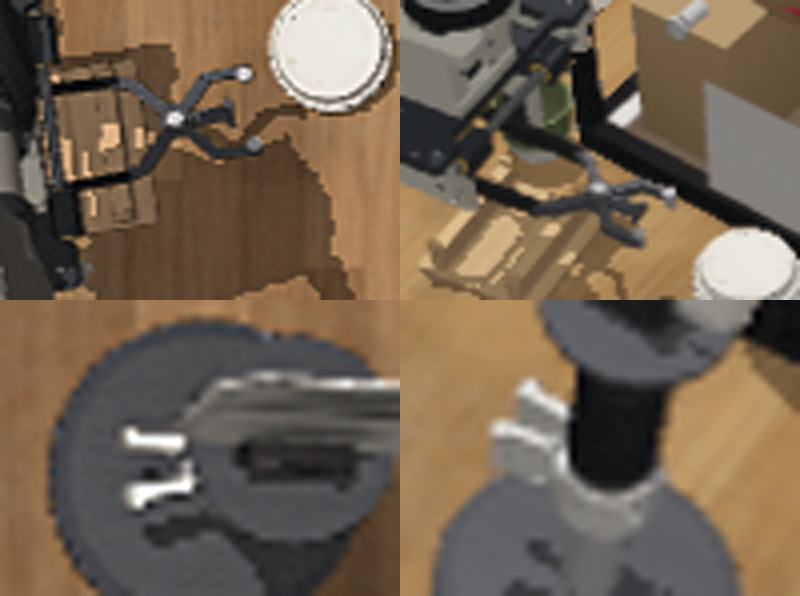

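Run:
```python
from h import *
s=robot.observe(); t=shot("top"); c=shot("scene")
T=lambda x,y:(t,185+x/4,165+y/4)
S=lambda x,y:(c,185+(x-400)/4,120+y/4)
E=lambda x,y:(t,335+x/8,185+(y-300)/8)
F=lambda x,y:(c,305+(x-400)/8,215+(y-300)/8)
print(s["tool_pos"],"pin",tri(T(175,118),S(597,187)),"n",tri(T(243,73),S(669,192)),tri(T(254,145),S(637,241)))
for p in [(175,118),(243,73),(254,145)]: print(onz(*T(*p),.106)[:2])
for p in [(124,437),(183,443),(126,494),(190,481)]: print(onz(*E(*p),.086)[:2])
print(tri(E(124,437),F(530,385)),tri(E(126,494),F(497,430)))
# mask refine
g=t["pixels"].astype(int);m=(g.min(2)>150); m[:,:345]=0;m[:,362:]=0;m[:195]=0;m[212:]=0
n,l,st,ce=cv2.connectedComponentsWithStats(m.astype(np.uint8))
for i in range(1,n):
    if st[i,4]>5: print(st[i],ce[i],onz(t,*ce[i],.086)[:2])
```

```text
[0.50026553 0.2402129  0.09663456] pin (array([0.5133, 0.1505, 0.105 ]), [0.0007, 0.0007]) n (array([0.5415, 0.1091, 0.1009]), [0.0014, 0.0014]) (array([0.4979, 0.1035, 0.0925]), [0.001, 0.001])
[0.51274451 0.15086595]
[0.53994408 0.10959945]
[0.49615661 0.1028321 ]
[ 0.49460095 -0.14567278]
[ 0.49269265 -0.16365894]
[ 0.47710714 -0.14612825]
[ 0.48102822 -0.1656807 ]
(array([ 0.4965, -0.1482,  0.0829]), [0.0027, 0.0027]) (array([ 0.4786, -0.1484,  0.079 ]), [0.0017, 0.0017])
[351 201   7   3  11] [354.27272727 202.18181818] [ 0.4944273  -0.15488342]
[351 205   8   6  18] [354.44444444 208.05555556] [ 0.4800074 -0.1551692]
```

```bash
python3 -c "
from h import *
print(mv((.5003,.2402,.0967,1.7171),(.4768,.0087,.0736,1.631)))"
```

```text
[-3.76   -0.95    0.385   0.0861]
```

>>> step_arm([
  [[-0.15, -0.03, 0], 0.005],
  [[-0.5, -0.12, 0.03], 0.01],
  [[-1.0, -0.25, 0.09], 0.02],
  [[-1.55, -0.39, 0.15], 0.03],
  [[-2.15, -0.54, 0.21], 0.045],
  [[-2.7, -0.68, 0.27], 0.06],
  [[-3.2, -0.81, 0.32], 0.07],
  [[-3.55, -0.9, 0.36], 0.08],
  [[-3.72, -0.94, 0.38], 0.086],
  [[-3.76, -0.95, 0.385], 0.086],
])

```text
time: 5.6
tool_pos: [0.4768, 0.0081, 0.0742]
tool_rot: [-3.142, -0.0, 1.629]
contact_force: [-0.2, -0.3, -2.0]
opening: 0.0683
grip_force: 7.0
```

>>> step_arm([
  [[0, 0, 0], 0],
  [[0, 0, 0], 0],
  [[0, 0, 0], 0],
])

```text
time: 5.98
tool_pos: [0.4771, 0.0094, 0.0742]
tool_rot: [3.141, -0.0, 1.632]
contact_force: [-0.2, -0.3, -2.4]
opening: 0.0681
grip_force: 7.0
```

Run:
```python
from h import *
s=robot.observe(); print(s["tool_pos"],s["tool_rot"],s["qpos"][5]); t=shot("top","pics/t3.png"); c=shot("scene","pics/s3.png")
a=cv2.imread("pics/t3.png");b=cv2.imread("pics/s3.png")
def crop(i,x,y,w,h,f): return cv2.resize(i[y:y+h,x:x+w],None,fx=f,fy=f,interpolation=cv2.INTER_CUBIC)
cv2.imwrite("pics/c3.png",np.hstack([crop(a,310,175,50,70,8),crop(b,280,200,50,70,8)]))
```

```text
[0.47708797 0.00942423 0.07423718] [ 3.14149717e+00 -9.15972223e-05  1.63183376e+00] -0.20226079578631567
```

View pics/c3.png

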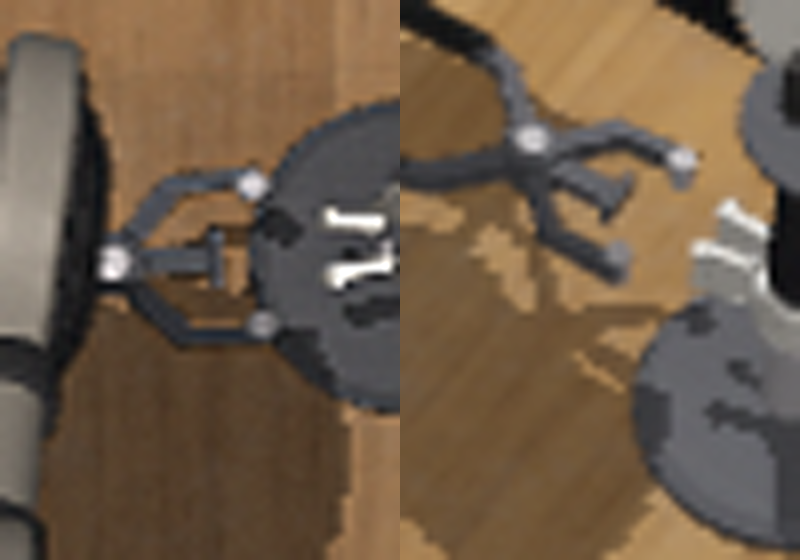

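>>> step_arm([
  [[-0.05, 0.01, 0], 0],
  [[-0.12, 0.01, 0], 0],
  [[-0.2, 0.01, 0], 0],
  [[-0.28, 0.01, 0], 0],
  [[-0.36, 0.01, 0], 0],
  [[-0.42, 0.01, 0], 0],
  [[-0.45, 0.01, 0], 0],
  [[-0.45, 0.01, 0], 0],
  [[-0.45, 0.01, 0], 0],
])

```text
time: 7.2
tool_pos: [0.4793, -0.0179, 0.0742]
tool_rot: [3.142, -0.0, 1.631]
contact_force: [-0.2, -1.2, -1.1]
opening: 0.068
grip_force: 7.0
```

Run:
```python
from h import *
s=robot.observe(); print(s["tool_pos"],s["tool_rot"],s["contact_force"]); t=shot("top","pics/t4.png"); c=shot("scene","pics/s4.png")
a=cv2.imread("pics/t4.png");b=cv2.imread("pics/s4.png")
def crop(i,x,y,w,h,f): return cv2.resize(i[y:y+h,x:x+w],None,fx=f,fy=f,interpolation=cv2.INTER_CUBIC)
cv2.imwrite("pics/c4.png",np.hstack([crop(a,320,185,40,45,10),crop(b,295,210,40,45,10)]))
```

```text
[ 0.4792675  -0.01793039  0.0742143 ] [ 3.14158231e+00 -1.16771000e-04  1.63087837e+00] [-0.23543573 -1.17806748 -1.08649244]
```

View pics/c4.png

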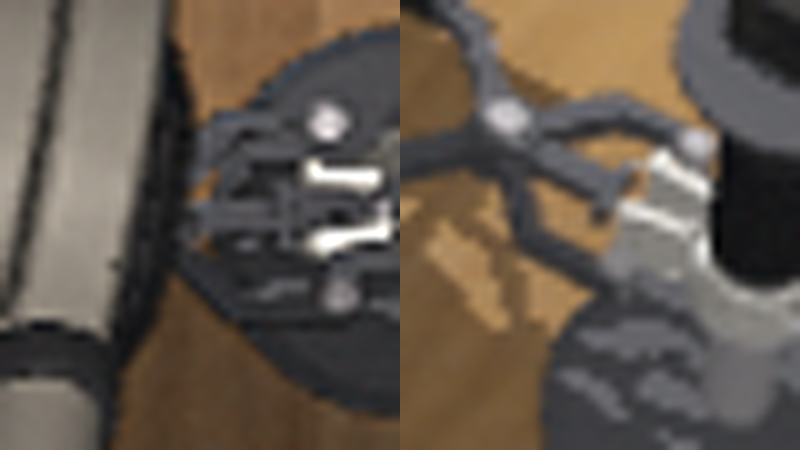

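>>> step_arm([
  [[-0.015, 0, 0], 0],
  [[-0.03, 0, 0], 0],
  [[-0.04, 0, 0], 0],
  [[-0.04, 0, 0], 0],
  [[-0.04, 0, 0], 0],
])

```text
time: 7.92
tool_pos: [0.4794, -0.0204, 0.0742]
tool_rot: [3.142, -0.0, 1.631]
contact_force: [0.7, -0.1, -1.1]
opening: 0.0682
grip_force: 7.0
```

>>> step_arm([
  [[-0.01, 0, 0], 0],
  [[-0.01, 0, 0], 0],
  [[-0.01, 0, 0], 0],
])

```text
time: 8.3
tool_pos: [0.4795, -0.021, 0.0742]
tool_rot: [3.142, -0.0, 1.631]
contact_force: [0.2, -0.4, -2.0]
opening: 0.0683
grip_force: 7.0
```

>>> step_arm([
  [[-0.01, 0, 0], 0],
  [[-0.01, 0, 0], 0],
  [[-0.01, 0, 0], 0],
])

```text
time: 8.68
tool_pos: [0.4794, -0.0214, 0.0742]
tool_rot: [-3.142, -0.0, 1.631]
contact_force: [-0.1, 2.8, -0.3]
opening: 0.0685
grip_force: 7.0
```

>>> step_arm([
  [[0.015, 0, 0], 0],
  [[0.025, 0, 0], 0],
  [[0.03, 0, 0], 0],
  [[0.03, 0, 0], 0],
  [[0.03, 0, 0], 0],
], hand=100, squeeze=10.5)

```text
time: 9.3
tool_pos: [0.4793, -0.0195, 0.0742]
tool_rot: [-3.142, -0.001, 1.631]
contact_force: [0.5, 5.3, -1.7]
opening: 0.0558
grip_force: 10.6
```

>>> step_arm([
  [[0.01, 0, 0], 0],
  [[0.015, 0, 0], 0],
  [[0.015, 0, 0], 0],
  [[0.015, 0, 0], 0],
])

```text
time: 9.8
tool_pos: [0.4795, -0.0192, 0.0743]
tool_rot: [3.141, 0.0, 1.631]
contact_force: [1.2, -0.4, -1.8]
opening: 0.0559
grip_force: 9.7
```

>>> step_arm([
  [[0.01, 0, 0], 0],
  [[0.018, 0, 0], 0],
  [[0.02, 0, 0], 0],
  [[0.02, 0, 0], 0],
  [[0.02, 0, 0], 0],
], hand=122)

```text
time: 10.42
tool_pos: [0.4793, -0.0178, 0.0742]
tool_rot: [3.142, -0.0, 1.631]
contact_force: [0.5, 1.1, -1.5]
opening: 0.0481
grip_force: 9.5
```

Run:
```python
from h import *
F=[]
for i in range(4):
    t=shot("top","pics/t5.png"); s=robot.observe(); F.append(s["contact_force"])
print(np.round(F,1),s["opening"],s["grip_force"],s["tool_pos"])
c=shot("scene","pics/s5.png")
a=cv2.imread("pics/t5.png");b=cv2.imread("pics/s5.png")
def crop(i,x,y,w,h,f): return cv2.resize(i[y:y+h,x:x+w],None,fx=f,fy=f,interpolation=cv2.INTER_CUBIC)
cv2.imwrite("pics/c5.png",np.hstack([crop(a,325,188,35,35,11),crop(b,300,210,35,35,11)]))
```

```text
[[-0.5  0.3 -1.6]
 [ 0.6 -0.5 -1.7]
 [ 0.6  0.1 -1.6]
 [ 0.1  0.1 -1.7]] 0.048181031517973205 9.539563955040649 [ 0.47926144 -0.01773749  0.07421407]
```

View pics/c5.png

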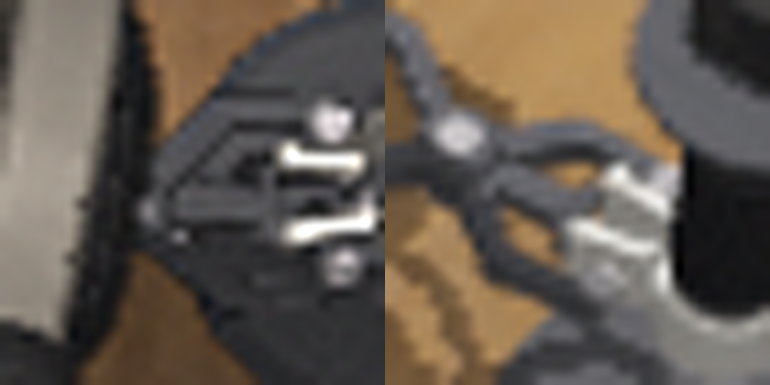

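>>> step_arm([
  [[0.004, 0, 0], 0],
  [[0.007, 0, 0], 0],
  [[0.007, 0, 0], 0],
  [[0.007, 0, 0], 0],
], hand=130, squeeze=13)

```text
time: 11.18
tool_pos: [0.4793, -0.0173, 0.0742]
tool_rot: [3.142, -0.0, 1.631]
contact_force: [0.1, -0.0, -2.4]
opening: 0.0452
grip_force: 9.5
```

>>> step_arm([
  [[0.003, 0, 0], 0],
  [[0.005, 0, 0], 0],
  [[0.005, 0, 0], 0],
  [[0.005, 0, 0], 0],
], hand=136)

```text
time: 11.68
tool_pos: [0.4793, -0.017, 0.0742]
tool_rot: [3.142, -0.0, 1.631]
contact_force: [-0.0, 1.0, -0.6]
opening: 0.0431
grip_force: 9.5
```

>>> step_arm([
  [[0.003, 0, 0], 0],
  [[0.005, 0, 0], 0],
  [[0.005, 0, 0], 0],
  [[0.005, 0, 0], 0],
], hand=142)

```text
time: 12.18
tool_pos: [0.4792, -0.0167, 0.0742]
tool_rot: [3.141, -0.0, 1.631]
contact_force: [0.3, 1.3, -2.2]
opening: 0.0408
grip_force: 9.5
```

>>> step_arm([
  [[0.003, 0, 0], 0],
  [[0.004, 0, 0], 0],
  [[0.004, 0, 0], 0],
  [[0.004, 0, 0], 0],
], hand=147)

```text
time: 12.68
tool_pos: [0.4793, -0.0165, 0.0742]
tool_rot: [3.141, -0.0, 1.631]
contact_force: [0.1, 0.2, -0.7]
opening: 0.0389
grip_force: 9.7
```

>>> step_arm([
  [[0.002, 0, 0], 0],
  [[0.003, 0, 0], 0],
  [[0.003, 0, 0], 0],
], hand=151, squeeze=14)

```text
time: 13.05
tool_pos: [0.4792, -0.0163, 0.0742]
tool_rot: [3.141, -0.0, 1.631]
contact_force: [1.5, 0.3, -2.1]
opening: 0.0373
grip_force: 11.7
```

>>> step_arm([
  [[0.001, 0, 0], 0],
  [[0.002, 0, 0], 0],
  [[0.002, 0, 0], 0],
], hand=154)

```text
time: 13.42
tool_pos: [0.4792, -0.0161, 0.0742]
tool_rot: [3.142, -0.0, 1.631]
contact_force: [0.6, 1.0, -2.2]
opening: 0.0363
grip_force: 13.4
```

>>> step_arm([
  [[0.001, 0, 0], 0],
  [[0.002, 0, 0], 0],
  [[0.002, 0, 0], 0],
  [[0.002, 0, 0], 0],
], hand=157, squeeze=14.8)

```text
time: 13.92
tool_pos: [0.4791, -0.0159, 0.0742]
tool_rot: [-3.142, -0.0, 1.631]
contact_force: [0.9, 2.5, -1.2]
opening: 0.0355
grip_force: 14.7
```

>>> step_arm([
  [[0.001, 0, 0], 0],
  [[0.002, 0, 0], 0],
  [[0.002, 0, 0], 0],
  [[0.002, 0, 0], 0],
], hand=160)

```text
time: 14.42
tool_pos: [0.4791, -0.0159, 0.0742]
tool_rot: [-3.142, -0.0, 1.631]
contact_force: [0.3, 3.5, -2.0]
opening: 0.0354
grip_force: 14.9
```

>>> step_arm([
  [[0.005, 0, 0], 0],
  [[0.01, 0, 0], 0],
  [[0.01, 0, 0], 0],
  [[0.01, 0, 0], 0],
])

```text
time: 14.92
tool_pos: [0.4792, -0.0156, 0.0743]
tool_rot: [3.141, 0.0, 1.631]
contact_force: [0.7, -1.2, -1.4]
opening: 0.0343
grip_force: 13.4
```

Run:
```python
from h import *
F=[]
for i in range(4):
    t=shot("top","pics/t6.png"); s=robot.observe(); F.append(s["contact_force"])
print(np.round(F,1),s["opening"],s["grip_force"],s["tool_pos"])
```

```text
[[ 0.1 -0.7 -1.8]
 [-0.1 -0.9 -0.9]
 [ 0.6 -0.9 -2.1]
 [ 0.6 -0.5 -1. ]] 0.03436279936605183 13.209976865909994 [ 0.47924697 -0.01556003  0.07426832]
```

>>> step_arm([
  [[0.001, 0, 0], 0],
  [[0.002, 0, 0], 0],
  [[0.002, 0, 0], 0],
], hand=163)

```text
time: 15.5
tool_pos: [0.4792, -0.0153, 0.0742]
tool_rot: [3.141, 0.0, 1.631]
contact_force: [0.5, -1.0, -0.6]
opening: 0.0332
grip_force: 12.4
```

>>> step_arm([
  [[0.001, 0, 0], 0],
  [[0.003, 0, 0], 0],
  [[0.003, 0, 0], 0],
], hand=166)

```text
time: 15.88
tool_pos: [0.4791, -0.0151, 0.0742]
tool_rot: [3.142, -0.0, 1.631]
contact_force: [1.6, -0.4, -1.2]
opening: 0.0319
grip_force: 11.7
```

Force is falling as described; continue.

>>> step_arm([
  [[0.001, 0, 0], 0],
  [[0.003, 0, 0], 0],
  [[0.003, 0, 0], 0],
], hand=169)

```text
time: 16.25
tool_pos: [0.4791, -0.0148, 0.0742]
tool_rot: [3.142, -0.0, 1.631]
contact_force: [0.7, -0.4, -2.8]
opening: 0.0314
grip_force: 11.1
```

>>> step_arm([
  [[0.001, 0, 0], 0],
  [[0.003, 0, 0], 0],
  [[0.003, 0, 0], 0],
], hand=172)

```text
time: 16.62
tool_pos: [0.4791, -0.0146, 0.0742]
tool_rot: [-3.142, -0.0, 1.631]
contact_force: [-0.5, -0.0, -1.7]
opening: 0.03
grip_force: 10.5
```

>>> step_arm([
  [[0.001, 0, 0], 0],
  [[0.003, 0, 0], 0],
  [[0.003, 0, 0], 0],
], hand=175)

```text
time: 17.0
tool_pos: [0.4791, -0.0145, 0.0742]
tool_rot: [3.142, -0.0, 1.631]
contact_force: [0.1, -0.4, -1.5]
opening: 0.0287
grip_force: 10.0
```

>>> step_arm([
  [[0.001, 0, 0], 0],
  [[0.003, 0, 0], 0],
  [[0.003, 0, 0], 0],
], hand=179, squeeze=13)

```text
time: 17.38
tool_pos: [0.479, -0.0143, 0.0742]
tool_rot: [-3.141, -0.0, 1.631]
contact_force: [-0.2, 1.0, -0.7]
opening: 0.0273
grip_force: 9.4
```

>>> step_arm([
  [[0.001, 0, 0], 0],
  [[0.003, 0, 0], 0],
  [[0.003, 0, 0], 0],
], hand=183)

```text
time: 17.75
tool_pos: [0.479, -0.0141, 0.0742]
tool_rot: [-3.142, -0.0, 1.631]
contact_force: [-0.4, -0.6, -1.7]
opening: 0.0256
grip_force: 9.4
```

Run:
```python
from h import *
t=shot("top","pics/t7.png"); c=shot("scene","pics/s7.png"); s=robot.observe(); print(s["time"],s["opening"],s["grip_force"],s["contact_force"])
a=cv2.imread("pics/t7.png");b=cv2.imread("pics/s7.png")
def crop(i,x,y,w,h,f): return cv2.resize(i[y:y+h,x:x+w],None,fx=f,fy=f,interpolation=cv2.INTER_CUBIC)
cv2.imwrite("pics/c7.png",np.hstack([crop(a,325,188,35,35,11),crop(b,300,210,35,35,11)]))
```

```text
17.85 0.02579028817494416 9.367087008431554 [-0.03006705  0.07877059 -1.58480555]
```

View pics/c7.png

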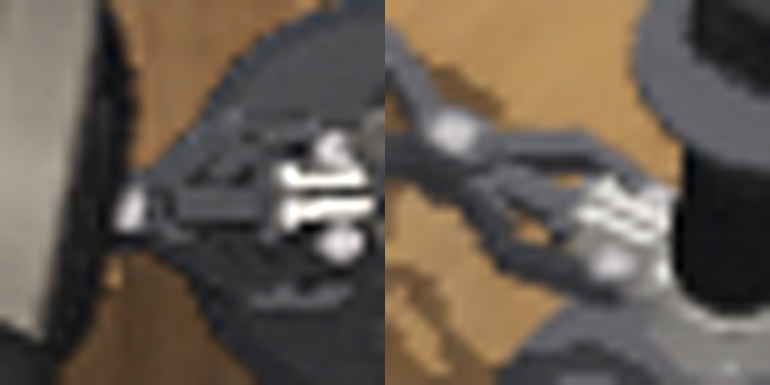

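>>> step_arm([
  [[0.002, 0, 0], 0],
  [[0.004, 0, 0], 0],
  [[0.004, 0, 0], 0],
], hand=190, squeeze=11.5)

```text
time: 18.23
tool_pos: [0.4791, -0.0139, 0.0742]
tool_rot: [3.141, 0.0, 1.631]
contact_force: [-0.3, -0.5, 0.2]
opening: 0.0237
grip_force: 10.0
```

Run:
```python
from h import *
s=robot.observe(); print(s["opening"],s["grip_force"])
for f in ("pics/t4.png","pics/t5.png","pics/t7.png"):
    g=cv2.imread(f).astype(int)
    # brightness profile across rows at two columns ranges
    print(f,g[196:216,351:354].min(2).mean(1).round().astype(int).tolist(),g[196:216,355:358].min(2).mean(1).round().astype(int).tolist())
```

```text
0.023675346591412266 10.03311128821224
pics/t4.png [178, 194, 177, 59, 69, 129, 252, 120, 67, 78, 56, 65, 212, 227, 98, 53, 59, 72, 86, 90] [74, 72, 74, 70, 78, 87, 250, 177, 72, 75, 78, 128, 252, 63, 75, 82, 52, 53, 67, 79]
pics/t5.png [70, 83, 103, 73, 75, 139, 252, 83, 32, 85, 57, 63, 217, 210, 59, 43, 44, 47, 48, 57] [72, 77, 161, 144, 128, 89, 247, 139, 75, 54, 81, 130, 254, 68, 82, 160, 115, 109, 40, 48]
pics/t7.png [77, 77, 68, 92, 84, 51, 81, 157, 247, 84, 200, 242, 83, 39, 50, 42, 49, 39, 62, 87] [76, 75, 76, 69, 134, 130, 159, 180, 242, 55, 247, 175, 109, 198, 200, 113, 37, 47, 72, 57]
```

>>> step_arm([
  [[-0.01, 0, 0], 0],
  [[-0.015, 0, 0], 0],
  [[-0.015, 0, 0], 0],
], hand=170)

```text
time: 18.6
tool_pos: [0.4791, -0.0148, 0.0742]
tool_rot: [-3.142, -0.0, 1.631]
contact_force: [-0.1, -0.5, -1.6]
opening: 0.0305
grip_force: 9.4
```

>>> step_arm([
  [[-0.01, 0, 0], 0],
  [[-0.02, 0, 0], 0],
  [[-0.025, 0, 0], 0],
  [[-0.025, 0, 0], 0],
], hand=140)

```text
time: 19.1
tool_pos: [0.4792, -0.0163, 0.0742]
tool_rot: [3.142, -0.0, 1.631]
contact_force: [-0.9, 0.5, -1.3]
opening: 0.0417
grip_force: 9.5
```

>>> step_arm([
  [[-0.005, 0, 0], 0],
  [[-0.015, 0, 0], 0],
  [[-0.02, 0, 0], 0],
  [[-0.02, 0, 0], 0],
  [[-0.02, 0, 0], 0],
], hand=85)

```text
time: 19.73
tool_pos: [0.4792, -0.0175, 0.0742]
tool_rot: [3.142, -0.0, 1.631]
contact_force: [-0.3, -0.7, -1.5]
opening: 0.0613
grip_force: 9.3
```

>>> step_arm([
  [[0.05, 0, 0], 0],
  [[0.15, 0, 0], 0],
  [[0.3, 0, 0], 0],
  [[0.5, 0, 0], 0],
  [[0.75, 0, 0], 0],
  [[0.95, 0, -0.05], 0],
  [[1.0, 0, -0.1], 0],
  [[1.0, 0, -0.1], 0],
  [[1.0, 0, -0.1], 0],
])

```text
time: 20.85
tool_pos: [0.4757, 0.0421, 0.0803]
tool_rot: [3.141, 0.0, 1.631]
contact_force: [0.4, -0.6, -1.7]
opening: 0.0614
grip_force: 9.3
```

Run:
```python
from h import *
s=robot.observe(); t=shot("top","pics/t8.png"); c=shot("scene","pics/s8.png")
print(s["tool_pos"],s["tool_rot"],s["opening"])
a=cv2.imread("pics/t8.png");b=cv2.imread("pics/s8.png")
def crop(i,x,y,w,h,f): return cv2.resize(i[y:y+h,x:x+w],None,fx=f,fy=f,interpolation=cv2.INTER_CUBIC)
cv2.imwrite("pics/c8.png",np.hstack([crop(a,290,175,80,75,5),crop(b,260,185,80,75,5)]))
```

```text
[0.47572237 0.04213953 0.08028398] [3.14136011e+00 6.10534376e-05 1.63053367e+00] 0.06138232792335783
```

View pics/c8.png

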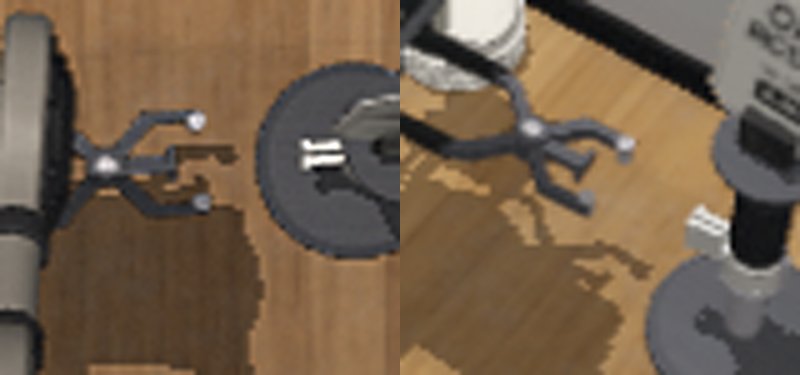

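Run:
```python
from h import *
s=robot.observe(); t=shot("top"); c=shot("scene")
p=onz(t,290+106/5,175+164/5,.088); n1=onz(t,290+197/5,175+121/5,.088); n2=onz(t,290+202/5,175+202/5,.088)
print(p,n1,n2,"tri",tri((t,290+106/5,175+164/5),(c,260+131/5,185+128/5)))
print("noses tri",tri((t,290+197/5,175+121/5),(c,260+226/5,185+144/5)),tri((t,290+202/5,175+202/5),(c,260+187/5,185+200/5)))
tp=s["tool_pos"]; d=p[:2]-tp[:2]; y=s["tool_rot"][2]; print("pin in tool",d@[np.cos(y),np.sin(y)],d@[np.sin(y),-np.cos(y)])
m=(n1+n2)/2-p; print("pliers yaw",np.arctan2(m[1],m[0])+np.pi,y)
# rest return pose: initial tool (.5009,.2404) yaw 1.717 
off=np.linalg.norm(d)-.090
g=np.array([.5009,.2404])+off*np.array([np.cos(1.717),np.sin(1.717)])
print(off,g,mv((*tp,y),(*g,.10,1.717)))
```

```text
[ 0.48086803 -0.04932899  0.088     ] [ 0.50182781 -0.09396611  0.088     ] [ 0.46208782 -0.09614273  0.088     ] tri (array([ 0.4816, -0.0503,  0.0879]), [0.0012, 0.0012])
noses tri (array([ 0.5031, -0.0955,  0.0856]), [0.0017, 0.0017]) (array([ 0.4633, -0.0979,  0.0826]), [0.0016, 0.0016])
pin in tool -0.09154152357723502 -0.000219659078508092
pliers yaw 1.5946250314814945 1.6302756053678242
0.0015417871190651772 [0.50067539 0.24192534] [ 3.3003  0.6144 -0.3306 -0.0867]
```

>>> step_arm([
  [[0.1, 0.02, -0.15], 0],
  [[0.4, 0.07, -0.33], -0.01],
  [[0.85, 0.16, -0.33], -0.02],
  [[1.35, 0.25, -0.33], -0.035],
  [[1.9, 0.35, -0.33], -0.05],
  [[2.4, 0.45, -0.33], -0.065],
  [[2.8, 0.52, -0.33], -0.075],
  [[3.1, 0.58, -0.33], -0.085],
  [[3.25, 0.605, -0.33], -0.0867],
  [[3.3, 0.614, -0.33], -0.0867],
])

```text
time: 22.3
tool_pos: [0.5005, 0.2424, 0.1001]
tool_rot: [-3.142, 0.0, 1.718]
contact_force: [-0.2, -0.8, -1.0]
opening: 0.0609
grip_force: 9.3
```

>>> step_arm([
  [[0, 0, 0], 0],
  [[0, 0, 0.3], 0],
  [[0, 0, 0.6], 0],
  [[0, 0, 0.8], 0],
  [[0, 0, 0.92], 0],
  [[0, 0, 0.98], 0],
  [[0, 0, 0.98], 0],
  [[0, 0, 0.98], 0],
])

```text
time: 23.3
tool_pos: [0.5009, 0.2424, 0.0417]
tool_rot: [3.141, -0.0, 1.718]
contact_force: [0.3, -0.4, -2.1]
opening: 0.0611
grip_force: 9.3
```

>>> step_arm([
  [[0, 0, 0.025], 0],
  [[0, 0, 0.05], 0],
  [[0, 0, 0.05], 0],
  [[0, 0, 0.05], 0],
])

```text
time: 23.8
tool_pos: [0.5006, 0.2423, 0.0382]
tool_rot: [3.142, -0.0, 1.718]
contact_force: [-0.2, 0.2, -0.5]
opening: 0.0611
grip_force: 9.3
```

>>> step_arm([
  [[0, 0, 0.01], 0],
  [[0, 0, 0.015], 0],
  [[0, 0, 0.015], 0],
  [[0, 0, 0.015], 0],
])

```text
time: 24.3
tool_pos: [0.5006, 0.2423, 0.0376]
tool_rot: [3.141, -0.0, 1.718]
contact_force: [-1.6, -0.1, 4.5]
opening: 0.0613
grip_force: 8.7
```

Down on the ridges. Open slowly to the spring stop, then fully.

>>> step_arm([
  [[0, 0, 0], 0],
  [[0, 0, 0], 0],
  [[0, 0, 0], 0],
], hand=66)

```text
time: 24.68
tool_pos: [0.5011, 0.2424, 0.0376]
tool_rot: [3.14, -0.0, 1.717]
contact_force: [0.2, -0.7, 5.0]
opening: 0.0679
grip_force: 6.4
```

>>> step_arm([
  [[0, 0, 0], 0],
  [[0, 0, 0], 0],
  [[0, 0, 0], 0],
  [[0, 0, 0], 0],
  [[0, 0, 0], 0],
], hand=0)

```text
time: 25.3
tool_pos: [0.5005, 0.2422, 0.0373]
tool_rot: [-3.141, -0.0, 1.718]
contact_force: [0.3, 0.2, 0.0]
opening: 0.092
grip_force: 0.0
```

>>> step_arm([
  [[0, 0, -0.2], 0],
  [[0, 0, -0.6], 0],
  [[0, 0, -1.1], 0],
  [[0, 0, -1.6], 0],
  [[0, 0, -1.9], 0],
  [[0, 0, -1.9], 0],
  [[0, 0, -1.9], 0],
])

```text
time: 26.18
tool_pos: [0.5002, 0.2421, 0.1509]
tool_rot: [-3.141, 0.0, 1.718]
contact_force: [-0.5, 0.4, 0.4]
opening: 0.092
grip_force: 0.0
```

Run:
```python
from h import *
s=robot.observe(); c=shot("wrist","pics/w9.png"); t=shot("top","pics/t9.png")
print(s["time"],s["tool_pos"],s["tool_rot"][2],s["opening"],proj(c,(.5135,.151,.047),s))
a=cv2.imread("pics/w9.png")[130:340,60:460]; b=cv2.imread("pics/t9.png")
b=cv2.resize(b[160:235,160:400],None,fx=3.2,fy=3.2,interpolation=2)
a=cv2.resize(a,(800*400//800*2-32,320)) if 0 else cv2.resize(a,(610,320)); W=max(a.shape[1],b.shape[1])
f=lambda i:cv2.copyMakeBorder(i,0,0,0,W-i.shape[1],0)
cv2.imwrite("pics/c9.png",np.vstack([f(a),f(b)]))
```

```text
26.175 [0.50017094 0.24211616 0.15092335] 1.7175272026669304 0.0919872103431476 [279.14974884 314.28145945]
```

View pics/c9.png

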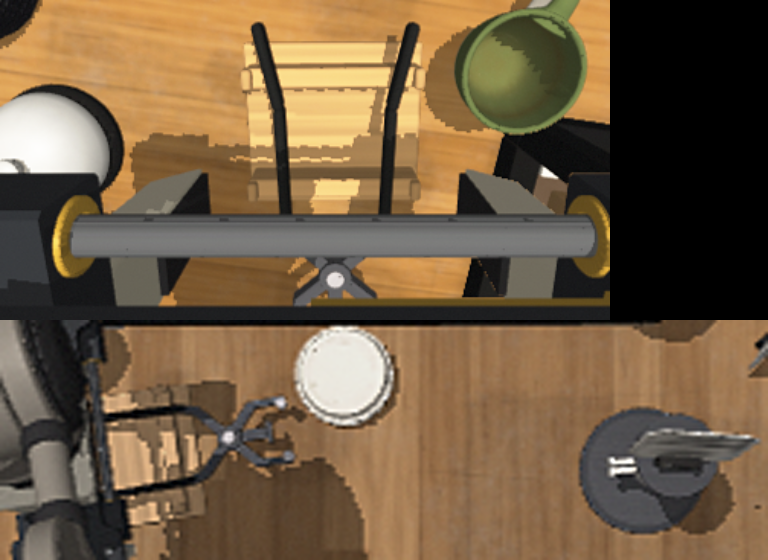

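```bash
python3 -c "
from cell import robot
print(robot.hand_in())"
```

```text
the job is handed in; nothing more can be done
None
```

The collar is snapped shut, and the pliers lie released across both ridges of the rest, with their pin within about 1 mm of where it started. I handed the job in about 26 s into the 72 s allowed; the hand-in returned no verdict.

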